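# Put the flashlight away under the toy box flap

### The arm

A 6-joint arm with a two-finger parallel gripper is mounted at the origin on the work surface. World frame = base frame: x ahead of the robot, y to its left, z up, the work surface at z = 0. Lengths are in m, angles in rad, forces in N, time in s.
With the tool pointing down it reaches from about 0.35 to 0.975 m from the base axis. Payload 4.9 kg.
Tool frame: the origin (TCP) lies midway between the tips of the shut fingers; the grasp point (between the pads) lies 19 mm behind it; z points along the fingers, y is the line along which they close (so a half turn about z gives the same grasp; the last joint's range is limited). The gripper opens to 85 mm and grips with 20 to 120 N. Pads are 22 mm wide; open, the fingers measure 114 mm over their backs; the gripper's body (76 mm by 85 mm) begins 54 mm behind the grasp point. The pads swing forward as they close: fully open they stand 13 mm farther back than shut.
Start: joints at [-1.265, 0.053, 1.613, -0, 1.476, -0.119], TCP at [0.258, -0.569, 0.201] pointing down, gripper open.
Joint ranges: [-3.01, 3.01], [-1.01, 2.22], [0.06, 2.58], [-1.02, 4.17], [0.09, 2.62], [-3.14, 3.14]. Speed limits (rad/s): [2.57, 2.57, 3.14, 3.14, 3.14, 3.14].

### API

Orientations are given as a rotation vector (axis times angle).
In Python, from station import telemetry, optics, ctrl gives the robot as it stands.
- The arm moves only by the shell command python3 -m pendant 'ROWS' [FORCE]. ROWS is JSON, one flat list of numbers, 7 for each row, row after row: the turn, a rotation vector about the tool's x, y, z as a fraction of full scale, then the shift along the tool's x, y, z as a fraction of full scale, then the opening, from 0 (shut) to 1 (fully open). In form: [ax, ay, az, tx, ty, tz, fingers, ax, ay, az, tx, ty, tz, fingers, ...]. A call has 1 to 12 rows; each row is the pose to reach, as a shift and turn from the pose commanded when the call began, along the tool's axes at that moment; what a row does not reach only later rows make up. Full scale, the value 1, is 300 mm for a shift and 30 degrees for a turn. A row lasts 1/8 s, in which the tool goes at most 62.5 mm and 10.7 degrees, less where a joint would pass 70% of its speed; a pose out of reach is approached as far as the arm can. A call with a number of a shift or a turn outside -1 to 1 is refused whole. A call with a gripper value outside its range is refused whole. The fingers move at their own pace and stop on an object; FORCE is the grip in N (left out, the last holds). Time passes only in rows, so rows that repeat a pose let the fingers close. It gives the time, the measured TCP pose, the force, the opening and the grip force at its end, in the units of the state.
- telemetry.get_obs(): the state, without advancing time (a new reading comes with each control period).
- optics.get_image(name): name is "scene" or "top"; returns a dict with "image" (420x560x3 uint8, red, green, blue), "depth" (420x560 float32, m along the optical axis (not along the pixel's ray), 0 where there is no reading), "fx", "fy", "cx", "cy" (pixels), "rvec" (rotation vector, rad) and "tvec" (3), from world to camera coordinates, as OpenCV has them. Camera axes: x right, y down, z forward; pixel columns grow to the right and rows downward; lengths in m; the calibration is good to about 2 mm. A picture is of the moment at which its call begins.
- ctrl.finish_job(): hands the job in; it is judged then, once.
The state is a dict: "t": time; "q": joint angles; "dq": joint speeds; "effort": joint torques, N m; "tool_pos": TCP position; "tool_rot": TCP orientation; "contact_force": force on the tool from outside, world axes, zero at the start; "wrist_torque": the same for the moment, N m; "opening": finger opening in m; "grip_force": force on a finger pad.
Only numpy, scipy, OpenCV 4.12 (cv2) and the standard library are available. Lean on these libraries where they do the work, as an engineer would, in place of code of your own. Each camera call takes 0.05 s, during which the arm holds its last target. There are 200 camera calls.

### The job

Put the flashlight away in the lower tier of the wooden toy box: lift the hinged flap by its knob until it stands open by itself, then lower the flashlight in, without dropping it, so that it lies flat on the lower floor. Leave the flap standing open, and do not disturb the ceramic bird.

Things in the scene. Friction and masses are not known exactly. Their poses are not given: they have to be found in the camera images.
- flap_knob (a point): Grip point of the wooden knob (26 mm across, 42 tall, top 14 above this point) on the flap, 24 mm from its free near edge, mid-width. z: along the knob, up when shut; z's angle from vertical is the opening angle (starts 0 to 0.15 rad, stop 2.0); y: along the hinge. Flap 172 x 155 x 8 mm, 0.2 kg; opens up and away from the robot on a stiff hinge: stays at any angle, 3 to 5 N at the knob moves it.
- lower_tier (a point): Middle of the lower tier's floor, under the flap, 8 mm above the bench. x: to the hinge side, away from the robot; y: left along the hinge; z up. Inside 170 (x) by 160 mm (y); near and side walls rise 82 mm, far wall 51. Hinge line at x +89, z +56 mm; knob point is 148 mm from it along the flap and 32 off it along the knob. Fixed box; its left half is a shallow tray with a toy car.
- flashlight: Grey plastic flashlight lying on the bench, 120 mm long, 0.1 to 0.2 kg, does not roll. Origin at its centre, 20 mm above what it lies on; x: along its length to the lens, z up. Middle (x -42 to +26 mm) a straight bar 30 mm wide and 30 tall, to be gripped across; round head (x +26 to +60) and square black tail cap (x -60 to -42) are 40 mm across.
- bird: White ceramic bird, a bystander on the bench, 80 mm long, 60 wide, 66 tall; origin at the centre of its underside. A blue toy boat (100 mm long, 60 tall) and a wooden stacking peg toy (76 mm across, 78 tall) also stand right of the box; bird, boat, peg toy and flashlight are about 160 mm apart, their places vary.
Not all that is in view belongs to the job. What is shaped like the flashlight but green is not meant.

How it is judged:
By the outcome, as a careful person would: the job done as asked, in the order asked, and still so for the second after the job is handed in, with the robot touching nothing.
It also fails if it takes over 64 s, if anything falls off the work surface, if the arm or the gripper's body presses on something with over 40 N, if the wrist force passes 120 N, or if a joint passes its speed limit or range.

## Working session

There is one attempt and no reset: what is moved stays moved. The work goes in short steps, Python scripts to look and compute and a shell command to move; the robot and the scene stay as the last step left them, time stands still between calls to the robot, and variables do not carry over. Pictures are saved under pics/ and viewed, at most 10 in all, crops included, and the job is handed in when it is done.

```bash
mkdir -p pics; cat > h.py <<'E'
import numpy as np,cv2
from scipy.spatial.transform import Rotation as R
from station import telemetry,optics,ctrl
def grab(n):
    d=optics.get_image(n); np.savez(f'{n}.npz',**d); return d
def world(d):
    h,w=d['depth'].shape; v,u=np.mgrid[:h,:w]; z=d['depth']
    P=np.stack([(u-d['cx'])/d['fx']*z,(v-d['cy'])/d['fy']*z,z],-1)
    M=R.from_rotvec(np.ravel(d['rvec'])).as_matrix()
    return (P-np.ravel(d['tvec']))@M
def delta(pos,Rt,obs=None):
    """rows values from current tool pose to world pos / Rotation"""
    o=obs or telemetry.get_obs(); R0=R.from_rotvec(o['tool_rot'])
    s=R0.inv().apply(np.array(pos)-o['tool_pos'])/0.3
    a=(R0.inv()*Rt).as_rotvec()/np.radians(30)
    return np.round(np.r_[a,s],3)
E
python3 - <<'E'
from h import *
for n in('scene','top'):
    d=grab(n); cv2.imwrite(f'pics/{n}0.png',d['image'][...,::-1])
o=telemetry.get_obs(); print(o['tool_pos'],o['tool_rot'],o['opening'])
print(R.from_rotvec(o['tool_rot']).as_matrix().round(3))
E
```

```text
[ 0.25740297 -0.56886329  0.19986831] [-3.06917997e+00 -6.61870534e-01  2.75025310e-04] 0.08502264146027862
[[ 0.911  0.412 -0.001]
 [ 0.412 -0.911  0.002]
 [ 0.    -0.002 -1.   ]]
```

View pics/scene0.png

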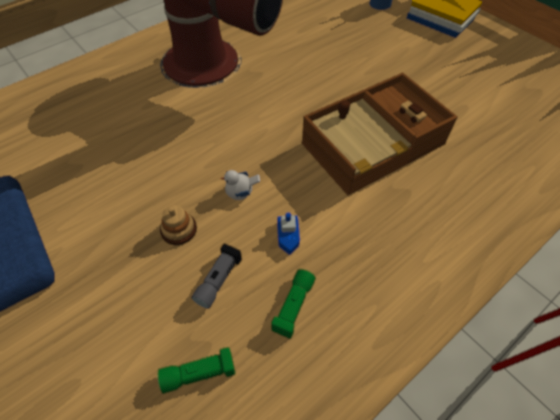

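View pics/top0.png

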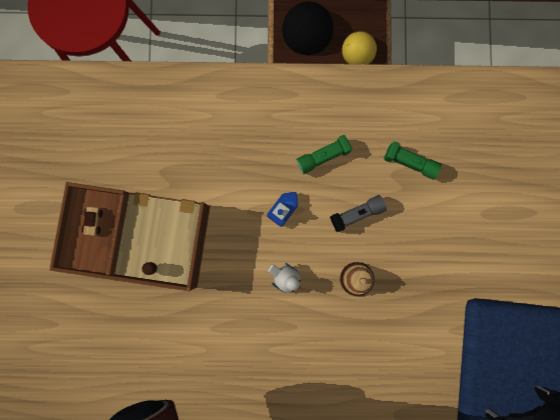

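The top view shows the box at (130,237), with its pale flap at (160,235), the knob at (149,268) and brass hinges at (142,200) and (188,206). Three things are flashlight-shaped: a grey one with a black tail cap at (358,213), and green ones at (325,155) and (413,160). The grey one fits the description, and its lens end is at (376,204). The bird is at (287,279), the boat at (284,209) and the peg toy at (358,279).

```bash
python3 - <<'E'
from h import *
d=dict(np.load('top.npz')); W=world(d); np.save('W.npy',W)
for n,(u,v) in dict(knob=(149,268),flapmid=(160,235),flapnear=(170,278),flapfar=(165,208),cornNW=(68,184),cornNE=(207,203),cornSE=(191,289),cornSW=(53,270),bird=(287,279),boat=(284,209),peg=(358,279),bench=(240,330)).items(): print(n,W[v,u].round(3))
# flashlight mask: by height
sub=np.zeros(W.shape[:2],bool); sub[190:236,325:392]=1
m=sub&(W[...,2]>0.012); P=W[m]; 
c,(w,h),a=cv2.minAreaRect((P[:,:2]*1000).astype(np.float32)); print('fl rect',c,w,h,a,P[:,2].max())
m=(W[...,2]>0.012)&(W[...,2]<0.3)
# flap plane
F=W[212:262,138:182].reshape(-1,3); A=np.c_[F[:,:2],np.ones(len(F))]; k=np.linalg.lstsq(A,F[:,2],rcond=None)[0]; print('plane',k)
# knob: points above plane by 15mm
S=W[255:282,135:165].reshape(-1,3); hgt=S[:,2]-np.c_[S[:,:2],np.ones(len(S))]@k; K=S[hgt>0.025]; print('knob',K.mean(0),K.min(0),K.max(0),len(K))
# box outer rect
B=W[175:300,40:215].reshape(-1,3); B=B[(B[:,2]>0.03)&(B[:,2]<0.2)]
print('box',cv2.minAreaRect((B[:,:2]*1000).astype(np.float32)))
im=d['image']; a=cv2.resize(im[135:300,260:460],None,fx=3,fy=3,interpolation=2); b=cv2.resize(im[175:300,45:215],None,fx=3,fy=3,interpolation=2)
cv2.imwrite('pics/c1.png',a[...,::-1]); cv2.imwrite('pics/c2.png',b[...,::-1])
E
```

```text
knob [0.471 0.09  0.112]
flapmid [0.539 0.081 0.066]
flapnear [0.449 0.056 0.071]
flapfar [0.596 0.072 0.068]
cornNW [0.642 0.27  0.091]
cornNE [ 0.615 -0.007 -0.001]
cornSE [0.427 0.011 0.078]
cornSW [0.464 0.293 0.091]
bird [ 0.448 -0.19   0.051]
boat [ 0.599 -0.182  0.042]
peg [ 0.45 -0.34  0.06]
bench [ 0.331 -0.087  0.001]
fl rect (563.5176391601562, -281.01287841796875) 39.66571044921875 267.88226318359375 24.136775970458984 1.0434419853712722
plane [-0.07972272 -1.22632815  0.21517961]
knob [0.47059441 0.10700084 0.09819515] [ 0.44301043 -0.15795182  0.04804974] [0.51059956 0.13613721 1.04344199] 409
box ((536.8628540039062, 143.8712158203125), (296.38922119140625, 188.27012634277344), 82.22309875488281)
```

View pics/c1.png

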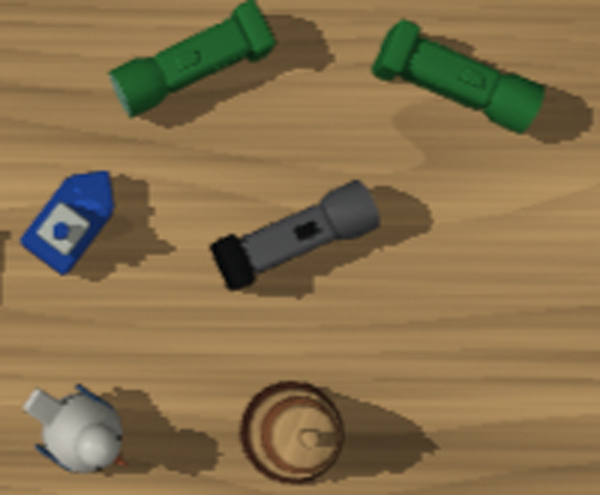

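View pics/c2.png

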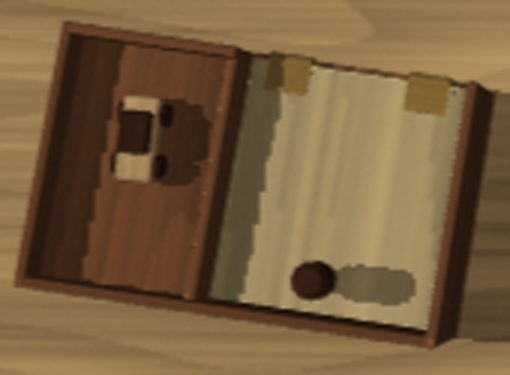

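The crop confirms that only the middle one is grey with a black cap. Its cap is at crop (232,262) and its lens at (355,208). The knob top is at crop (313,280) of the second picture. I'll redo the fits with the depth holes filtered out.

```bash
python3 - <<'E'
from h import *
d=dict(np.load('top.npz')); W=np.load('W.npy'); ok=d['depth']>0
def reg(v0,v1,u0,u1):
    m=np.zeros(ok.shape,bool); m[v0:v1,u0:u1]=1; return m&ok
P=W[reg(190,236,325,392)]; P=P[(P[:,2]>0.008)&(P[:,2]<.06)]
c,wh,a=cv2.minAreaRect((P[:,:2]*1000).astype(np.float32)); print('fl',c,wh,a,P[:,2].max())
T=P[P[:,2]>.028]; print(T[:,:2].mean(0)); u,s,vt=np.linalg.svd(T[:,:2]-T[:,:2].mean(0),full_matrices=False); print('axis',vt[0],np.degrees(np.arctan2(vt[0,1],vt[0,0])))
q=(T[:,:2]-T[:,:2].mean(0))@vt[0]; print(np.percentile(q,[0,2,98,100]))
F=W[reg(215,258,140,180)]; 
for i in range(4):
    A=np.c_[F[:,:2],np.ones(len(F))]; k=np.linalg.lstsq(A,F[:,2],rcond=None)[0]; r=F[:,2]-A@k; F=F[abs(r)<max(.004,2*r.std())]
print('plane',k,r.std(),len(F),'tilt',np.arctan(np.hypot(*k[:2])))
S=W[reg(255,282,135,165)]; hg=S[:,2]-np.c_[S[:,:2],np.ones(len(S))]@k; K=S[(hg>.03)&(hg<.06)]; print('knob',K.mean(0),K.min(0),K.max(0),len(K))
B=W[reg(170,305,35,220)]; B=B[(B[:,2]>.03)&(B[:,2]<.2)]; B=B[B[:,2]>.083]; B=B[B[:,2]<.1]
print('box top',cv2.minAreaRect((B[:,:2]*1000).astype(np.float32)),np.median(B[:,2]))
# front/right outer edges of the rim points excl knob
for nm,(v0,v1,u0,u1) in dict(bird=(255,300,262,305),boat=(185,230,262,305),peg=(258,300,335,380),g1=(130,175,290,352),g2=(140,182,383,445)).items():
    Q=W[reg(v0,v1,u0,u1)]; Q=Q[(Q[:,2]>.012)&(Q[:,2]<.1)]; print(nm,Q.min(0).round(3),Q.max(0).round(3))
E
```

```text
fl (593.5986938476562, -348.144287109375) (39.66571044921875, 120.7564697265625) 24.136775970458984 0.04358444923791857
[ 0.59340726 -0.34762828]
axis [ 0.40657539 -0.91361723] -66.0101129168262
[-0.05982734 -0.05814055  0.05897386  0.06092268]
plane [-0.01522212  0.00066854  0.07664831] 0.0016659579085864498 1678 tilt 0.015235615032161448
knob [0.47020786 0.09187852 0.10968975] [0.45865832 0.08006708 0.10037708] [0.48273692 0.10575899 0.11572622] 137
box top ((535.8960571289062, 144.0631561279297), (296.27044677734375, 186.30252075195312), 82.22309875488281) 0.08884321005401358
bird [ 0.417 -0.222  0.012] [ 0.481 -0.149  0.068]
boat [ 0.563 -0.212  0.016] [ 0.64  -0.145  0.062]
peg [ 0.412 -0.385  0.012] [ 0.485 -0.313  0.082]
g1 [ 0.681 -0.33   0.013] [ 0.768 -0.21   0.044]
g2 [ 0.672 -0.532  0.012] [ 0.753 -0.41   0.045]
```

```bash
cat >> h.py <<'E'
YB=np.radians(-7.8); XB=np.array([np.cos(YB),np.sin(YB),0]); LT=np.array([.529,.0845,.008])
def tool(yaw,phi=0):  # tool x yaw, pointing down, tilted phi forward
    return R.from_euler('z',yaw)*R.from_euler('x',np.pi)*R.from_euler('y',phi)
def box(x,y,z): return LT+R.from_euler('z',YB).apply([x,y,z])
E
python3 - <<'E'
from h import *
print(tool(YB).as_matrix().round(2), tool(YB,.5).as_matrix().round(2)); print(delta([.365,-.24,.2],tool(YB)))
E
```

```text
[[ 0.99 -0.14 -0.  ]
 [-0.14 -0.99 -0.  ]
 [ 0.    0.   -1.  ]] [[ 0.87 -0.14  0.47]
 [-0.12 -0.99 -0.07]
 [ 0.48  0.   -0.88]]
[-4.000e-03  1.000e-03  1.071e+00  7.790e-01 -8.510e-01  1.000e-03]
```

```bash
python3 -m pendant '[0,0,1,0.78,-0.85,0,1, 0,0,1,0.78,-0.85,0,1, 0,0,1,0.78,-0.85,0,1, 0,0,1,0.78,-0.85,0,1, 0,0,1,0.78,-0.85,0,1, 0,0,1,0.78,-0.85,0,1, 0,0,1,0.78,-0.85,0,1]' 40
python3 -c "
from h import *
print(delta([.4705,.0922,.16],tool(YB)),delta([.4705,.0922,.079],tool(YB)))"
```

```text
t: 0.98
tool_pos: [0.366, -0.2388, 0.2007]
tool_rot: [-3.138, 0.149, 0.0]
contact_force: [0.4, -0.3, 0.4]
opening: 0.085
grip_force: 0.0
[-0.     0.     0.079  0.242 -1.131  0.136] [-0.     0.     0.079  0.242 -1.131  0.406]
```

```bash
python3 -m pendant '[0,0,0.08,0.22,-1,0.1,1, 0,0,0.08,0.22,-1,0.1,1, 0,0,0.08,0.22,-1,0.1,1, 0,0,0.08,0.22,-1,0.1,1, 0,0,0.08,0.22,-1,0.1,1, 0,0,0.08,0.22,-1,0.1,1, 0,0,0.08,0.22,-1,0.1,1]'
python3 -c "
from h import *
print(delta([.4705,.0922,.16],tool(YB)),delta([.4705,.0922,.079],tool(YB)))"
```

```text
t: 1.85
tool_pos: [0.461, 0.0506, 0.1706]
tool_rot: [3.133, -0.221, -0.001]
contact_force: [-0.6, -0.8, -0.1]
opening: 0.0855
grip_force: 0.0
[ 0.001  0.002 -0.009  0.012 -0.142  0.035] [ 0.001  0.002 -0.009  0.012 -0.142  0.305]
```

```bash
python3 -m pendant '[0,0,0,0.012,-0.142,0.03,1, 0,0,0,0.012,-0.142,0.03,1, 0,0,0,0.012,-0.142,0.12,1, 0,0,0,0.012,-0.142,0.21,1, 0,0,0,0.012,-0.142,0.3,1, 0,0,0,0.012,-0.142,0.305,1, 0,0,0,0.012,-0.142,0.305,0, 0,0,0,0.012,-0.142,0.305,0, 0,0,0,0.012,-0.142,0.305,0, 0,0,0,0.012,-0.142,0.305,0, 0,0,0,0.012,-0.142,0.305,0, 0,0,0,0.012,-0.142,0.305,0]' 40
```

```text
t: 3.35
tool_pos: [0.4707, 0.0931, 0.0798]
tool_rot: [3.134, -0.221, 0.001]
contact_force: [0.3, 0.8, 2.5]
opening: -0.0002
grip_force: 0.8
```

The gripper shut without catching the knob, so I'll look.

```bash
python3 - <<'E'
from h import *
d=grab('scene'); t=grab('top')
a=cv2.resize(d['image'][40:200,280:470],(600,505),interpolation=2)
cv2.imwrite('pics/s1.png',a[...,::-1])
W=world(t);ok=t['depth']>0
M=R.from_rotvec(np.ravel(d['rvec'])).as_matrix()
for n,p in dict(tcp=telemetry.get_obs()['tool_pos'],knob=np.array([.4705,.0922,.11])).items():
    c=M@p+np.ravel(d['tvec']); print(n,c[0]/c[2]*d['fx']+d['cx'],c[1]/c[2]*d['fy']+d['cy'])
E
```

```text
tcp 342.62525403736095 113.73972266086972
knob 343.96826474775287 103.62567923053906
```

View pics/s1.png

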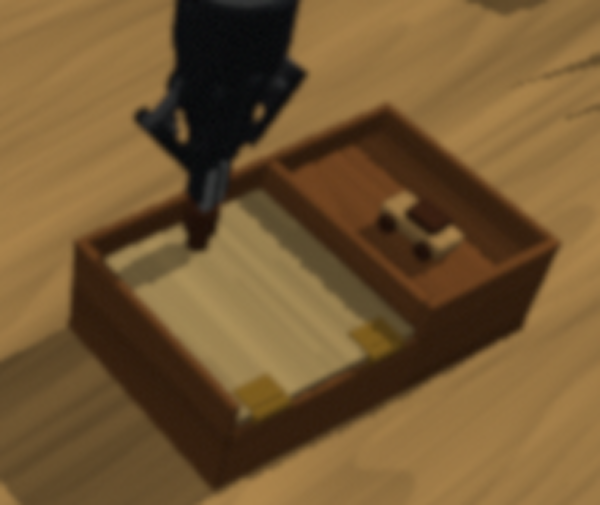

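```bash
python3 - <<'E'
from h import *
d=dict(np.load('scene.npz')); W=world(d)
for v in range(92,124,2): print(v,[ (int(u),W[v,u].round(3).tolist(),d['image'][v,u].tolist()) for u in (340,344,348)])
E
```

```text
92 [(340, [0.478, 0.064, 0.162], [13, 13, 12]), (344, [0.477, 0.078, 0.154], [10, 12, 11]), (348, [0.483, 0.084, 0.155], [18, 20, 21])]
94 [(340, [0.479, 0.064, 0.158], [26, 21, 17]), (344, [0.475, 0.081, 0.146], [13, 15, 17]), (348, [0.481, 0.088, 0.146], [40, 41, 40])]
96 [(340, [0.467, 0.079, 0.136], [35, 28, 21]), (344, [0.475, 0.083, 0.14], [19, 19, 20]), (348, [0.481, 0.088, 0.141], [43, 45, 44])]
98 [(340, [0.468, 0.079, 0.132], [26, 22, 18]), (344, [0.477, 0.081, 0.136], [24, 25, 25]), (348, [0.481, 0.089, 0.135], [38, 39, 38])]
100 [(340, [0.465, 0.083, 0.122], [22, 19, 17]), (344, [0.477, 0.083, 0.13], [31, 32, 32]), (348, [0.481, 0.091, 0.128], [38, 39, 39])]
102 [(340, [0.468, 0.081, 0.119], [33, 21, 14]), (344, [0.477, 0.083, 0.124], [36, 37, 37]), (348, [0.481, 0.092, 0.122], [38, 39, 38])]
104 [(340, [0.465, 0.085, 0.109], [39, 21, 12]), (344, [0.476, 0.086, 0.116], [46, 47, 46]), (348, [0.482, 0.092, 0.117], [44, 34, 30])]
106 [(340, [0.468, 0.083, 0.107], [39, 21, 10]), (344, [0.477, 0.086, 0.111], [50, 43, 41]), (348, [0.48, 0.096, 0.108], [56, 36, 22])]
108 [(340, 
[... 388 characters left out ...]
5])]
114 [(340, [0.473, 0.081, 0.088], [40, 27, 14]), (344, [0.48, 0.087, 0.089], [31, 16, 8]), (348, [0.472, 0.112, 0.069], [122, 101, 62])]
116 [(340, [0.471, 0.085, 0.078], [37, 22, 12]), (344, [0.477, 0.092, 0.078], [38, 23, 13]), (348, [0.476, 0.107, 0.069], [147, 123, 77])]
118 [(340, [0.473, 0.083, 0.074], [53, 40, 24]), (344, [0.479, 0.09, 0.074], [61, 47, 27]), (348, [0.481, 0.102, 0.068], [154, 129, 81])]
120 [(340, [0.473, 0.084, 0.067], [110, 91, 56]), (344, [0.481, 0.089, 0.071], [134, 112, 69]), (348, [0.487, 0.096, 0.07], [158, 133, 84])]
122 [(340, [0.478, 0.08, 0.068], [137, 115, 71]), (344, [0.485, 0.085, 0.069], [151, 128, 80]), (348, [0.491, 0.092, 0.07], [157, 132, 83])]
```

```bash
python3 - <<'E'
from h import *
d=dict(np.load('scene.npz')); W=world(d)
P=W[90:125,325:362].reshape(-1,3); m=(P[:,2]>.072)&(P[:,2]<.105)&(abs(P[:,0]-.47)<.05); P=P[m]
for z in np.arange(.075,.105,.005):
    q=P[abs(P[:,2]-z)<.0025]; print(round(z,3),len(q),q.min(0).round(3) if len(q) else'',q.max(0).round(3) if len(q) else'')
E
```

```text
0.075 54 [0.44  0.067 0.073] [0.479 0.173 0.077]
0.08 49 [0.438 0.066 0.078] [0.478 0.171 0.082]
0.085 40 [0.439 0.065 0.083] [0.483 0.168 0.087]
0.09 98 [0.434 0.065 0.088] [0.483 0.174 0.092]
0.095 26 [0.437 0.066 0.093] [0.483 0.168 0.097]
0.1 21 [0.461 0.08  0.098] [0.483 0.099 0.102]
```

```bash
python3 -m pendant '[0,0,0,0,0,-0.1,0,0,0,0,0,0,-0.2,0,0,0,0,0,0,-0.2,0]'
python3 - <<'E'
from h import *
d=grab('scene');W=world(d);ok=d['depth']>0
P=W[ok]; m=(abs(P[:,0]-.47)<.06)&(abs(P[:,1]-.092)<.07)&(P[:,2]>.1)&(P[:,2]<.3); P=P[m]
for z in np.arange(.105,.24,.01):
    q=P[abs(P[:,2]-z)<.005]; print(round(z,3),len(q),*( (q.min(0).round(3),q.max(0).round(3)) if len(q) else ''))
a=cv2.resize(d['image'][40:160,290:420],(650,600),interpolation=2); cv2.imwrite('pics/s2.png',a[...,::-1])
E
```

```text
t: 3.82
tool_pos: [0.4724, 0.0931, 0.1422]
tool_rot: [-3.133, 0.221, -0.008]
contact_force: [-0.6, 0.5, 0.4]
opening: -0.0001
grip_force: 0.0
0.105 56 [0.46  0.081 0.1  ] [0.483 0.103 0.11 ]
0.115 38 [0.461 0.082 0.11 ] [0.481 0.102 0.113]
0.125 0
0.135 0
0.145 0
0.155 0
0.165 0
0.175 11 [0.474 0.084 0.174] [0.484 0.103 0.18 ]
0.185 51 [0.463 0.077 0.18 ] [0.484 0.103 0.19 ]
0.195 58 [0.463 0.077 0.19 ] [0.484 0.106 0.2  ]
0.205 56 [0.463 0.078 0.2  ] [0.484 0.104 0.21 ]
0.215 48 [0.476 0.063 0.21 ] [0.486 0.114 0.22 ]
0.225 141 [0.459 0.054 0.22 ] [0.49  0.127 0.23 ]
0.235 123 [0.454 0.048 0.23 ] [0.491 0.134 0.24 ]
```

View pics/s2.png

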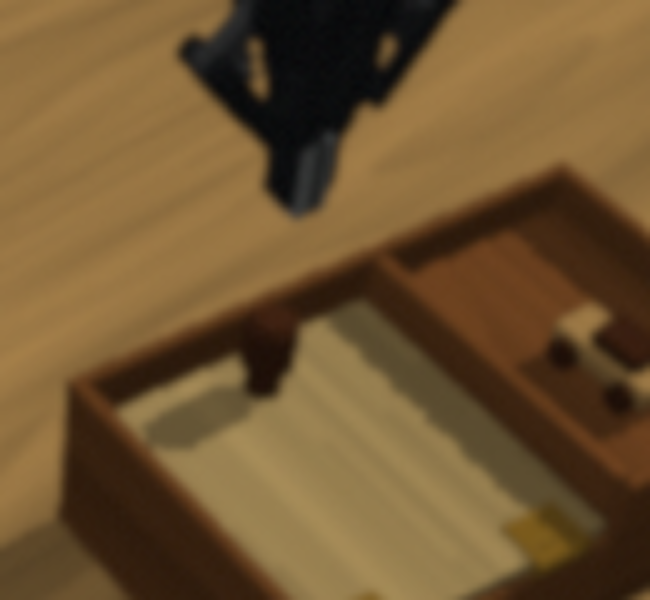

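The picture shows the shut fingertips about 33 mm short of the reported TCP along the tool (tips at z 0.175, TCP 0.142), which is why they closed just above the knob. The x and y agree. I'll allow for this in z and grip again.

```bash
python3 -m pendant '[0,0,0,0,0,0,1, 0,0,0,0,0,0,1, 0,0,0,0,0,0,1, 0,0,0,-0.006,0.002,0,1, 0,0,0,-0.006,0.002,0.1,1, 0,0,0,-0.006,0.002,0.2,1, 0,0,0,-0.006,0.002,0.28,1, 0,0,0,-0.006,0.002,0.32,1, 0,0,0,-0.006,0.002,0.32,1, 0,0,0,-0.006,0.002,0.32,0, 0,0,0,-0.006,0.002,0.32,0, 0,0,0,-0.006,0.002,0.32,0]' 40
python3 -m pendant '[0,0,0,0,0,0,0, 0,0,0,0,0,0,0]'
```

```text
t: 5.38
tool_pos: [0.4692, 0.0927, 0.0443]
tool_rot: [-3.134, 0.221, -0.002]
contact_force: [-0.1, -0.2, -0.2]
opening: 0.0324
grip_force: 0.0
t: 5.62
tool_pos: [0.4693, 0.0941, 0.0445]
tool_rot: [-3.131, 0.221, -0.002]
contact_force: [0.2, 5.0, 3.1]
opening: 0.0248
grip_force: 39.2
```

Gripped, with the opening at 24.8 mm. The knob turns away from the robot as the flap opens, so I'll keep the tool vertical and translate it along the hinge arc, letting the knob pivot between the pads.

```bash
python3 - <<'E'
from h import *
g=lambda t:np.array([-148*np.cos(t)+32*np.sin(t),148*np.sin(t)+32*np.cos(t)])
t0=.01
for t in np.linspace(.1,1.8,18):
    e=(g(t)-g(t0))/300; print(round(t,2),e[0].round(3),(-e[1]).round(3))
E
```

```text
0.1 0.012 -0.044
0.2 0.03 -0.091
0.3 0.052 -0.136
0.4 0.079 -0.179
0.5 0.11 -0.219
0.6 0.145 -0.255
0.7 0.184 -0.288
0.8 0.225 -0.317
0.9 0.269 -0.341
1.0 0.315 -0.361
1.1 0.364 -0.376
1.2 0.413 -0.387
1.3 0.463 -0.392
1.4 0.514 -0.393
1.5 0.564 -0.388
1.6 0.613 -0.378
1.7 0.662 -0.364
1.8 0.708 -0.345
```

```bash
python3 -m pendant '[0,0,0,0.012,0,-0.044,0, 0,0,0,0.03,0,-0.091,0, 0,0,0,0.052,0,-0.136,0, 0,0,0,0.079,0,-0.179,0, 0,0,0,0.11,0,-0.219,0, 0,0,0,0.145,0,-0.255,0, 0,0,0,0.184,0,-0.288,0, 0,0,0,0.225,0,-0.317,0]' 40
```

```text
t: 6.62
tool_pos: [0.5327, 0.0855, 0.1379]
tool_rot: [-3.13, 0.219, 0.013]
contact_force: [-6.2, 6.0, 0.6]
opening: 0.0249
grip_force: 40.1
```

```bash
python3 -m pendant '[0,0,0,0.044,0,-0.024,0, 0,0,0,0.09,0,-0.044,0, 0,0,0,0.139,0,-0.059,0, 0,0,0,0.188,0,-0.07,0, 0,0,0,0.238,0,-0.075,0, 0,0,0,0.289,0,-0.076,0, 0,0,0,0.339,0,-0.071,0, 0,0,0,0.388,0,-0.061,0, 0,0,0,0.437,0,-0.047,0, 0,0,0,0.483,0,-0.028,0, 0,0,0,0.483,0,-0.028,0]' 40
python3 - <<'E'
from h import *
d=grab('scene'); a=cv2.resize(d['image'][20:200,280:480],(660,594),interpolation=2); cv2.imwrite('pics/s3.png',a[...,::-1])
E
```

```text
t: 8.0
tool_pos: [0.6811, 0.0654, 0.1486]
tool_rot: [-3.129, 0.219, -0.007]
contact_force: [3.5, 6.9, 2.5]
opening: 0.0243
grip_force: 39.5
```

View pics/s3.png

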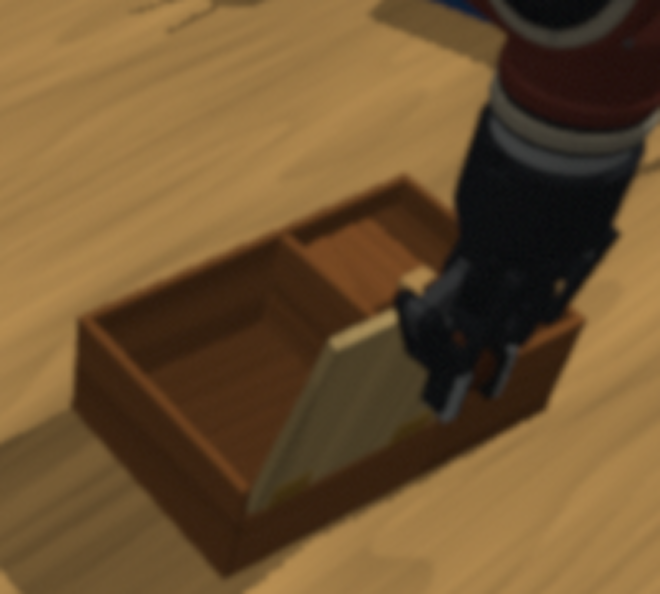

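The flap is standing past upright, with the knob still between the pads at about (490,360). I'll release it and rise.

```bash
python3 -m pendant '[0,0,0,0,0,0,0.8, 0,0,0,0,0,0,0.8, 0,0,0,0,0,0,0.8, 0,0,0,0,0,0,0.8, 0,0,0,0,0,-0.1,0.8, 0,0,0,0,0,-0.2,0.8, 0,0,0,0,0,-0.35,0.8, 0,0,0,0,0,-0.5,0.8,0,0,0,0,0,-0.5,0.8]' 40
python3 - <<'E'
from h import *
print(delta([.5935,-.348,.25],tool(np.radians(114))),delta([.5935,-.348,.25],tool(np.radians(-66))),telemetry.get_obs()['q'])
E
```

```text
t: 9.18
tool_pos: [0.6811, 0.0628, 0.3036]
tool_rot: [-3.133, 0.221, -0.016]
contact_force: [1.5, 0.3, 1.2]
opening: 0.0684
grip_force: 0.0
[ 0.019 -0.014 -4.069 -0.099  1.397  0.176] [-0.012 -0.016  1.931 -0.099  1.397  0.176] [-1.67917858e-02  1.44034674e-01  1.34673471e+00 -4.89151710e-05
  1.64079174e+00  1.69486780e+00]
```

```bash
python3 -m pendant '[0,0,1,-0.07,1,0,0.8, 0,0,1,-0.07,1,0,0.8, 0,0,1,-0.07,1,0,0.8, 0,0,1,-0.07,1,0,0.8, 0,0,1,-0.07,1,0,0.8, 0,0,1,-0.07,1,0,0.8, 0,0,1,-0.07,1,0,0.8]' 40
python3 - <<'E'
from h import *
print(delta([.5935,-.348,.1],tool(np.radians(-66))))
d=grab('top');W=world(d);ok=d['depth']>0;ok[:180]=0;ok[290:]=0;ok[:,230:]=0
P=W[ok]; q=R.from_euler('z',-YB).apply(P-LT); q=q[(abs(q[:,1])<.07)&(q[:,0]>.06)&(q[:,2]>.1)&(q[:,2]<.3)]
print(len(q),q.min(0),q.max(0))
d=grab('scene');W=world(d);P=W[d['depth']>0]
q=R.from_euler('z',-YB).apply(P-LT); q=q[(abs(q[:,1])<.07)&(abs(q[:,0]-.1)<.09)&(q[:,2]>.08)&(q[:,2]<.25)]
k=np.polyfit(q[:,2],q[:,0],1); print('flap',len(q),k,np.pi/2+np.arctan(k[0]),np.std(q[:,0]-np.polyval(k,q[:,2])))
E
```

```text
t: 10.05
tool_pos: [0.6158, -0.2309, 0.2959]
tool_rot: [-2.969, 1.025, 0.002]
contact_force: [0.6, -0.0, 0.4]
opening: 0.0684
grip_force: 0.0
[0.001 0.003 0.931 0.183 0.353 0.653]
963 [ 0.09185349 -0.06995823  0.10010043] [0.11453003 0.06995578 0.21974438]
flap 2115 [0.23335103 0.07724672] 1.8000450417576441 0.010421764412265177
```

```bash
python3 -m pendant '[0,0,0.93,0.183,0.353,0.1,0.8, 0,0,0.93,0.183,0.353,0.3,0.8, 0,0,0.93,0.183,0.353,0.5,0.8, 0,0,0.93,0.183,0.353,0.65,0.8, 0,0,0.93,0.183,0.353,0.78,0.8, 0,0,0.93,0.183,0.353,0.82,0.8, 0,0,0.93,0.183,0.353,0.82,0.8]' 40
python3 - <<'E'
from h import *
print(delta([.5935,-.348,-.027],tool(np.radians(-66))))
d=grab('scene');W=world(d);P=W[d['depth']>0]
q=P[(abs(P[:,0]-.5935)<.08)&(abs(P[:,1]+.348)<.08)]
for z in np.arange(.045,.12,.005):
    s=q[abs(q[:,2]-z)<.0025]; print(z.round(3),len(s),s.min(0).round(3) if len(s) else '',s.max(0).round(3) if len(s) else '')
a=cv2.resize(d['image'][190:340,140:340],(800,600),interpolation=2); cv2.imwrite('pics/s4.png',a[...,::-1])
E
```

```text
t: 11.02
tool_pos: [0.5947, -0.3476, 0.0514]
tool_rot: [-2.636, 1.708, -0.0]
contact_force: [-0.5, -0.2, -0.1]
opening: 0.0681
grip_force: 0.0
[-0.    -0.     0.004 -0.     0.004  0.261]
0.045 1 [ 0.617 -0.395  0.044] [ 0.617 -0.395  0.044]
0.05 0  
0.055 0  
0.06 0  
0.065 0  
0.07 0  
0.075 0  
0.08 0  
0.085 0  
0.09 7 [ 0.559 -0.37   0.089] [ 0.635 -0.339  0.092]
0.095 22 [ 0.56  -0.374  0.093] [ 0.636 -0.337  0.097]
0.1 33 [ 0.554 -0.374  0.098] [ 0.64  -0.328  0.102]
0.105 31 [ 0.554 -0.374  0.103] [ 0.641 -0.332  0.107]
0.11 30 [ 0.555 -0.374  0.108] [ 0.642 -0.331  0.112]
0.115 31 [ 0.561 -0.374  0.113] [ 0.641 -0.331  0.117]
```

View pics/s4.png

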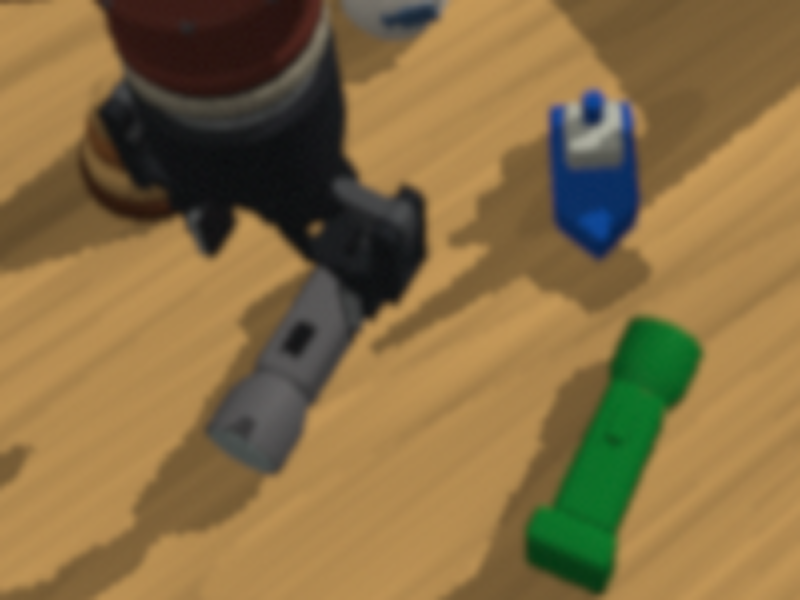

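The open fingers straddle the bar of the grey flashlight, with its lens at (250,425). The tip height (z 0.090) confirms the offset here too, so I'll descend and grip.

```bash
python3 -m pendant '[0,0,0,0,0.004,0.1,0.8, 0,0,0,0,0.004,0.2,0.8, 0,0,0,0,0.004,0.25,0.8, 0,0,0,0,0.004,0.258,0.8, 0,0,0,0,0.004,0.258,0, 0,0,0,0,0.004,0.258,0, 0,0,0,0,0.004,0.258,0, 0,0,0,0,0.004,0.258,0, 0,0,0,0,0.004,0.258,0]' 50
```

```text
t: 12.2
tool_pos: [0.5941, -0.3498, -0.0245]
tool_rot: [2.635, -1.71, 0.005]
contact_force: [0.5, -0.2, 6.7]
opening: 0.0295
grip_force: 50.1
```

```bash
python3 -m pendant '[0,0,0,0,0,-0.03,0, 0,0,0,0,0,-0.08,0, 0,0,0,0,0,-0.18,0, 0,0,0,0,0,-0.3,0, 0,0,0,0,0,-0.42,0, 0,0,0,0,0,-0.54,0, 0,0,0,0,0,-0.64,0, 0,0,0,0,0,-0.7,0, 0,0,0,0,0,-0.7,0]' 50
python3 - <<'E'
from h import *
p=box(-.008,0,0); p[2]=.2; print(p,delta(p,tool(YB)))
E
```

```text
t: 13.32
tool_pos: [0.5936, -0.3494, 0.1856]
tool_rot: [2.635, -1.71, 0.005]
contact_force: [0.1, -0.3, -1.1]
opening: 0.0294
grip_force: 49.4
[0.52107402 0.08558572 0.2       ] [-0.    -0.006 -1.939 -1.422 -0.37  -0.051]
```

```bash
python3 -m pendant '[0,0,-0.1,-0.08,-0.02,0,0, 0,0,-0.25,-0.2,-0.05,-0.02,0, 0,0,-0.45,-0.35,-0.09,-0.03,0, 0,0,-0.65,-0.5,-0.13,-0.03,0, 0,0,-0.85,-0.63,-0.16,-0.03,0, 0,0,-0.95,-0.71,-0.18,-0.03,0, 0,0,-1,-0.75,-0.19,-0.03,0, 0,0,-1,-0.75,-0.19,-0.03,0]' 50
python3 - <<'E'
from h import *
p=box(-.008,0,0); p[2]=.2; print(delta(p,tool(YB)))
E
```

```text
t: 14.32
tool_pos: [0.5533, -0.1201, 0.1923]
tool_rot: [2.988, -0.97, -0.0]
contact_force: [-0.0, -0.7, -0.7]
opening: 0.0293
grip_force: 49.5
[ 0.001  0.    -0.939 -0.49  -0.492 -0.026]
```

```bash
python3 -m pendant '[0,0,-0.1,-0.05,-0.05,0,0, 0,0,-0.25,-0.13,-0.13,-0.02,0, 0,0,-0.45,-0.23,-0.23,-0.02,0, 0,0,-0.65,-0.34,-0.34,-0.02,0, 0,0,-0.82,-0.43,-0.43,-0.02,0, 0,0,-0.91,-0.475,-0.475,-0.02,0, 0,0,-0.94,-0.49,-0.492,-0.02,0, 0,0,-0.94,-0.49,-0.492,-0.02,0]' 50
python3 - <<'E'
from h import *
p=box(-.008,0,0); p[2]=.2; print(delta(p,tool(YB)))
d=grab('top'); a=cv2.resize(d['image'][165:305,40:220],(771,600),interpolation=2); cv2.imwrite('pics/t5.png',a[...,::-1])
d=grab('scene');W=world(d);P=W[d['depth']>0];q=R.from_euler('z',-YB).apply(P-LT)
m=q[(abs(q[:,0]+.008)<.08)&(abs(q[:,1])<.03)&(q[:,2]>.1)&(q[:,2]<.26)]
for z in np.arange(.175,.26,.01):
    s=m[abs(m[:,2]-z)<.005]; print(z.round(3),len(s),s.min(0).round(3) if len(s) else '',s.max(0).round(3) if len(s) else '')
E
```

```text
t: 15.32
tool_pos: [0.5212, 0.0851, 0.1986]
tool_rot: [3.134, -0.213, 0.0]
contact_force: [-0.2, 0.0, -1.6]
opening: 0.0293
grip_force: 49.6
[ 0.001 -0.     0.    -0.001 -0.001 -0.005]
0.175 0  
0.185 0  
0.195 0  
0.205 0  
0.215 15 [-0.064 -0.021  0.218] [0.052 0.006 0.22 ]
0.225 139 [-0.064 -0.028  0.22 ] [0.053 0.016 0.23 ]
0.235 256 [-0.068 -0.03   0.23 ] [0.053 0.028 0.24 ]
0.245 301 [-0.067 -0.03   0.24 ] [0.053 0.026 0.25 ]
0.255 397 [-0.068 -0.03   0.25 ] [0.054 0.026 0.26 ]
```

View pics/t5.png

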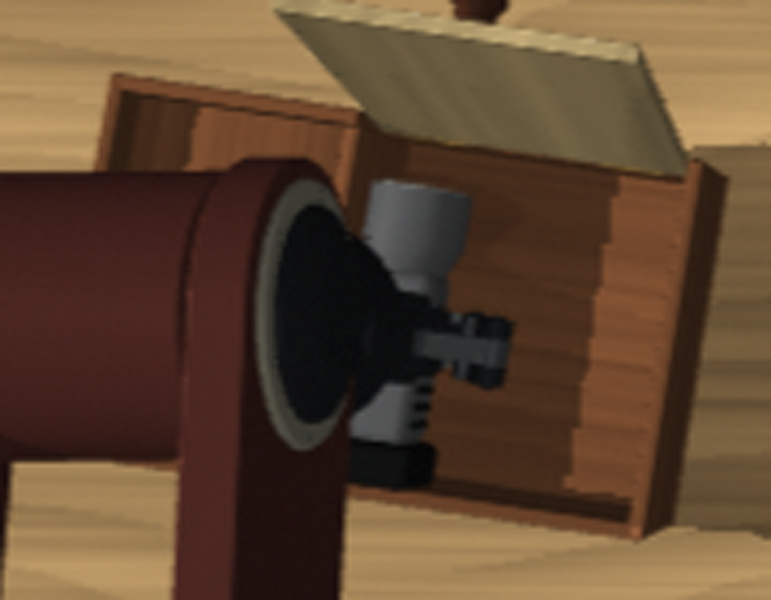

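The flashlight hangs centred over the lower tier, with its head at (415,225) and its cap at (395,465). The flap stands open behind it. I'll lower it by about 0.215 m.

```bash
python3 -m pendant '[0,0,0,0,0,0.07,0, 0,0,0,0,0,0.17,0, 0,0,0,0,0,0.28,0, 0,0,0,0,0,0.39,0, 0,0,0,0,0,0.49,0, 0,0,0,0,0,0.57,0, 0,0,0,0,0,0.63,0, 0,0,0,0,0,0.67,0, 0,0,0,0,0,0.69,0, 0,0,0,0,0,0.7,0, 0,0,0,0,0,0.7,0]' 50
python3 -m pendant '[0,0,0,0,0,0.005,0, 0,0,0,0,0,0.01,0, 0,0,0,0,0,0.014,0, 0,0,0,0,0,0.016,0, 0,0,0,0,0,0.016,0]' 50
```

```text
t: 16.8
tool_pos: [0.5215, 0.0856, -0.0109]
tool_rot: [-3.134, 0.213, -0.002]
contact_force: [0.3, -0.5, -0.6]
opening: 0.029
grip_force: 49.6
t: 17.42
tool_pos: [0.521, 0.0856, -0.0163]
tool_rot: [3.134, -0.213, -0.0]
contact_force: [0.5, 0.6, -1.5]
opening: 0.0298
grip_force: 49.6
```

```bash
python3 -m pendant '[0,0,0,0,0,0.004,0, 0,0,0,0,0,0.004,0]' 50; python3 -m pendant '[0,0,0,0,0,0.004,0, 0,0,0,0,0,0.004,0]' 50
```

```text
t: 17.68
tool_pos: [0.5212, 0.0856, -0.0166]
tool_rot: [3.134, -0.212, -0.0]
contact_force: [-2.8, -0.3, 5.5]
opening: 0.0294
grip_force: 50.4
t: 17.92
tool_pos: [0.5212, 0.0857, -0.0167]
tool_rot: [3.134, -0.212, -0.002]
contact_force: [-7.5, -0.3, 14.1]
opening: 0.0291
grip_force: 51.6
```

Contact with the floor (14 N). I'll release slowly and rise.

```bash
python3 -m pendant '[0,0,0,0,0,-0.004,0, 0,0,0,0,0,-0.004,0.45, 0,0,0,0,0,-0.004,0.65, 0,0,0,0,0,-0.004,0.65, 0,0,0,0,0,-0.004,0.65, 0,0,0,0,0,-0.06,0.65, 0,0,0,0,0,-0.16,0.65, 0,0,0,0,0,-0.3,0.65, 0,0,0,0,0,-0.5,0.65, 0,0,0,0,0,-0.7,0.65, 0,0,0,0,0,-0.9,0.65, 0,0,0,0,0,-0.9,0.65]' 20
python3 -m pendant '[0,0,0,-0.1,0.2,0,0.65, 0,0,0,-0.2,0.4,0,0.65, 0,0,0,-0.3,0.6,0,0.65, 0,0,0,-0.3,0.8,0,0.65, 0,0,0,-0.3,0.8,0,0.65]'
python3 - <<'E'
from h import *
d=grab('top'); a=cv2.resize(d['image'][165:305,40:320],(800,400),interpolation=2); cv2.imwrite('pics/t6.png',a[...,::-1])
W=world(d);P=W[d['depth']>0];q=R.from_euler('z',-YB).apply(P-LT)
m=q[(abs(q[:,0])<.075)&(abs(q[:,1])<.07)&(q[:,2]<.1)]
f=m[m[:,2]>.02]; print('fl',f.min(0).round(3),f.max(0).round(3),'floor',np.median(m[m[:,2]<.012,2]))
for a,b in((-.04,-.0),(0,.015),(.028,.05),(-.068,-.053)): s=f[(f[:,0]>a)&(f[:,0]<b)]; print(a,s[:,2].max().round(4),s[:,1].mean().round(3))
k=q[(abs(q[:,1])<.07)&(q[:,0]>.085)&(q[:,0]<.14)&(q[:,2]>.07)&(q[:,2]<.22)]; p=np.polyfit(k[:,2],k[:,0],1); print('flap',np.pi/2+np.arctan(p[0]))
Q=P[(abs(P[:,0]-.449)<.05)&(abs(P[:,1]+.186)<.05)&(P[:,2]>.012)&(P[:,2]<.1)]; print('bird',Q.min(0).round(3),Q.max(0).round(3))
E
```

```text
t: 19.42
tool_pos: [0.5243, 0.0857, 0.2603]
tool_rot: [-3.133, 0.212, -0.022]
contact_force: [-0.7, -0.4, -0.6]
opening: 0.0555
grip_force: 0.0
t: 20.05
tool_pos: [0.3979, -0.1426, 0.2512]
tool_rot: [3.133, -0.222, -0.0]
contact_force: [1.5, 0.3, -0.1]
opening: 0.0558
grip_force: 0.0
fl [-0.07  -0.022  0.02 ] [0.051 0.019 0.044] floor -0.0006422483633127946
-0.04 0.04 -0.003
0 0.041 -0.002
0.028 0.0439 -0.004
-0.068 0.0435 -0.003
flap 1.7891857908887125
bird [ 0.417 -0.222  0.012] [ 0.481 -0.149  0.069]
```

View pics/t6.png

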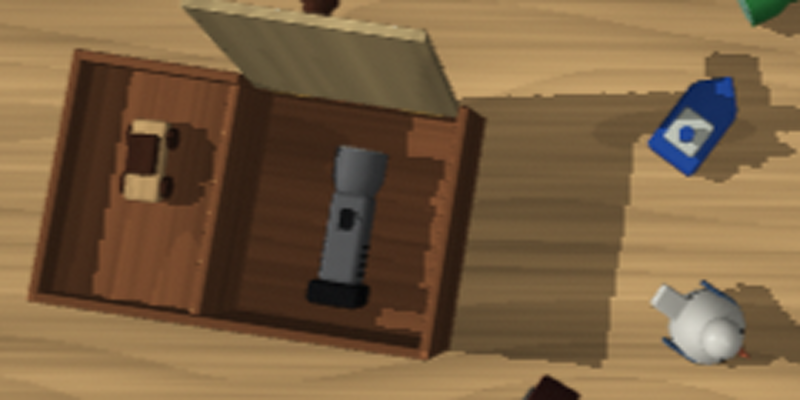

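The flashlight lies flat on the lower floor at (345,228), with both ends about 43 mm tall. The flap stands at 1.79 rad, the bird hasn't moved, and the robot is clear of everything.

```bash
python3 -c "
from station import ctrl
print(ctrl.finish_job())"
```

```text
the job is handed in; nothing more can be done
None
```

The job is handed in at about 20 s of the 64 s: the flashlight lies flat on the lower floor, the flap stands open at about 1.8 rad and the bird is where it was; the first try at the knob closed on air because the fingertips sit about 33 mm short of the reported TCP, which I then allowed for.

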